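# Lock the drill guide and hold the bore probe in it

### The arm

A 7-joint arm with a two-finger parallel gripper is mounted at the origin on the work surface. World frame = base frame: x ahead of the robot, y to its left, z up, the work surface at z = 0. Lengths are in m, angles in rad, forces in N, time in s.
With the tool pointing down it reaches from about 0.4 to 0.875 m from the base axis. Payload 19.3 kg.
Tool frame: the origin (TCP) lies where the fingers leave the gripper's body, on its centre line; the fingertips stand bot.tip_reach ahead of it and the grasp point (between the pads) lies 54 mm ahead of it (bot.tip_reach is the distance from the TCP to the fingertips, in m); z points along the fingers, y is the line along which they close (so a half turn about z gives the same grasp; the last joint's range is limited). The gripper opens to 85 mm and grips with 20 to 120 N. Pads are 22 mm wide; open, the fingers measure 114 mm over their backs; the gripper's body (76 mm by 85 mm) begins 54 mm behind the grasp point. The pads swing forward as they close: fully open they stand 13 mm farther back than shut.
Start: joints at [-1.189, 0.521, -0.036, 1.599, 0.021, 1.021, -0.113], TCP at [0.273, 0.562, 0.304] pointing down, gripper open.
Joint ranges: [-2.91, 2.91], [-0.3, 2.13], [-1.5, 1.42], [0.17, 2.43], [-1.26, 4.41], [0.16, 1.93], [-2.52, 2.52]. Speed limits (rad/s): [1.89, 1.89, 2.39, 2.39, 3.01, 3.01, 3.01].

### API

Orientations are given as [roll, pitch, yaw] about the fixed x, y, z axes, in that order (R = Rz(yaw) Ry(pitch) Rx(roll)).
In Python, from workcell import bot gives the robot as it stands. The module is installed in compiled form; this text tells all that it offers.
- The arm moves only by the shell command python3 -m jog 'ROWS' [FORCE]. ROWS is JSON, a list that holds one entry, the list of rows, each a list of 7 numbers: the shift along the tool's x, y, z in mm, then the turn, a rotation vector about the tool's x, y, z in rad, then the opening, from 0 (shut) to 1 (fully open). In form: [[[tx, ty, tz, wx, wy, wz, fingers], ...]]. A call has 1 to 5 rows; each row shifts and turns the commanded pose from where the row before left it, along the tool's axes as they then stand; what a row does not reach is not made up. A row lasts 1/10 s, in which the tool goes at most 50 mm and 8.59 degrees, less where a joint would pass 70% of its speed; a pose out of reach is approached as far as the arm can. A call is refused whole if a number of a shift passes 50 or a number of a turn 0.15, either way. A call with a gripper value outside its range is refused whole. The fingers move at their own pace and stop on an object; FORCE is the grip in N (left out, the last holds). Time passes only in rows, so rows that do not move let the fingers close. It gives the time, the measured TCP pose, the force, the opening and the grip force at its end, in the units of the state.
- bot.observe(): the state, without advancing time (a new reading comes with each control period).
- bot.grab_frame(name): name is "scene" or "top" or "wrist"; returns a dict with "img" (420x560x3 uint8, red, green, blue), "intrinsics" (3x3 intrinsics, pixels), "R" (3x3) and "t" (3): a world point X has camera coordinates R X + t; the wrist camera has in their place "tool_from_camera" (4x4, takes a point from camera to tool coordinates, whose origin is the TCP and whose axes are the flange's). Camera axes: x right, y down, z forward; pixel columns grow to the right and rows downward; lengths in m; the calibration is good to about 2 mm. A picture is of the moment at which its call begins: read the wrist's pose just before it. There is no depth.
- bot.job_done(): hands the job in; it is judged then, once.
Trained networks look in a picture, given as the dict that the camera call returned (one of the last four; its "shot" number tells which), for a name from the list of things; names that differ only in an ending like _2 or _b are one class to them, and where a whole thing is asked for, a point or a joint stands for the part that bears it (a point fixed in the world has none). Each returns a list of dicts, best first, with "conf" (0 to 1); they miss things now and then, are a little off and sometimes report something else, mostly with a low value. They report only what shows in the picture. A call takes as long as a camera call. They do not tell look-alikes from the thing itself.
- bot.trace(query, picture): "region" (420x560 bool, what is visible of it).
- bot.spot_point(query, picture): "xyz" ([x, y, z] in m, in world coordinates, good to about 4 mm: a listed point, or the origin of a listed thing).
The state is a dict: "clock": time; "qpos": joint angles; "qd": joint speeds; "joint_efforts": joint torques, N m; "position": TCP position; "tool_rot": TCP orientation; "force": force on the tool from outside, world axes, zero at the start; "moment": the same for the moment, N m; "grip_width": finger opening in m; "finger_force": force on a finger pad.
Only numpy, scipy, OpenCV 4.12 (cv2) and the standard library are available. Lean on these libraries where they do the work, as an engineer would, in place of code of your own. Each camera call takes 0.05 s, during which the arm holds its last target. There are 200 camera calls.

### The job

Push the sliding guide carriage fully home over the drilled wood block, and then swing the red-knobbed latch fully over behind the carriage's orange push plate to lock it; then take the non-contact bore probe out of its stand by its black handle and lower it upright through the brass guide bush without its touching any part of the fixture, until the yellow band on its stem is level with the bush's mouth. Finish while holding it there, still, upright and centred in the bush, and leave the file, plane and pencil alone.

Things in the scene. Friction and masses are not known exactly. Their poses are not given: they have to be found in the camera images.
- fixture: Drilling fixture, fixed to the bench. Dark steel base 180 x 240 x 12 mm (x by y); two steel rails along y at x = -45 and +45 mm, tops 80 mm above the bench, on blue end posts 84 mm high at y = -109 and +109 mm. Origin: under the centre of the base, on the bench; z up. The carriage slides along the fixture's +y.
- block_hole (a point): Centre of the mouth of the upright hole drilled in the brown wood block (68 x 72 mm, top 58 mm above the bench) on the fixture, at (0, 45) mm in the fixture's frame. The hole is 32 mm across and 40 mm deep (bottom 18 mm above the bench).
- carriage (a joint): Travel in m of the guide carriage along the fixture's +y: 0 to 0.080; 0.080 is fully home against its stop, where the guide bush stands exactly over the drilled hole. It starts 0 to 0.03 m along. It slides with about 2 N of friction and stays where it is left.
- guide_mouth (a point): Centre of the upper mouth of the guide bush, 88 mm above the bench; moves with the carriage. The bush, a brass ring 40 mm outside, stands 4 mm above the aluminium carriage (116 x 64 mm in x by y, 18 mm thick, top 84 mm above the bench, centred on the bore). The bore is upright, 24 mm across, 22 mm long, open right through. Axes as the fixture's.
- push_plate (a point): Middle of the top edge of the orange push plate on the carriage, 124 mm above the bench. The plate is upright, 50 mm wide (fixture x), 8 mm thick (fixture y), stands 40 mm above the carriage's top, centred 28 mm to the -y side of the bore. Its -y face, flush with the carriage's rear, is the face to push.
- latch (a joint): Angle in rad of the latch about an upright axis, 0 to 1.9, growing clockwise seen from above. At 0 its arm points along the fixture's -y turned 0.33 rad outwards to +x; at 1.9 (fully over, locked) it lies along the fixture's -x behind the push plate, nose against it. Starts at 0 to 0.4. Needs 0.06 N m to turn (0.6 N at the knob); stays where left.
- latch_hinge (a point): Top of the latch's pivot, on its axis, 104 mm above the bench, at (72, -11) mm in the fixture's frame; fixed to the fixture.
- latch_knob (a point): Centre of the top of the latch's upright red knob, 130 mm above the bench, 100 mm from the pivot axis. The knob is 14 mm across and free from 101 to 130 mm above the bench; the steel arm under it is 16 mm wide, 8 mm thick (93 to 101 mm above the bench), with a dark nose on its plate side, 50 to 90 mm out, reaching 24 mm from the arm's middle line.
- probe: Bore probe, loose, about 0.14 kg, 180 mm long, standing upright in its stand. Origin: centre of the tip, its lowest point; z runs up along the probe. Steel stem 10 mm across from 0 to 110 mm; dark shoulder 34 mm across from 110 to 116 mm; black round handle 28 mm across from 116 to 180 mm, with a thin yellow ring near its foot.
- band (a point): Centre of the yellow band on the probe's stem, on the stem's axis, 55 mm above the tip; the band is 12 mm tall.
- stand: Wooden probe stand, fixed to the bench: foot 90 x 90 x 6 mm, two cheeks, and a top plate 60 x 78 x 12 mm (x by y), its top 120 mm above the bench, with an 18 mm hole in the middle in which the stem hangs, the shoulder resting on the plate (tip 10 mm above the bench). Origin: under the centre of the foot, on the bench.
- file: Bystander: a flat file, 250 mm long, with black and yellow handle, lying along its own x. Origin on the bench, where blade meets handle.
- plane: Bystander: a wooden smoothing plane 200 x 55 mm, 50 mm high body, a cross handle 110 mm long at its rear, about 95 mm high in all, its length along its own x. Origin under its centre.
- pencil: Bystander: a flat red carpenter's pencil 170 x 15 x 8 mm, lying along its own x. Origin under its centre.
There are look-alikes about, which are no part of the job. Leave any blue look-alike of the probe alone.

How it is judged:
On the way, in this order (a step that is already met when the one before it is completed fails the run):
1. the carriage is pushed home (value of joint carriage above 0.075 m), for 0.1 s.
2. the latch is swung over with the carriage home (value of joint carriage above 0.075 m and value of joint latch above 1.75 rad), for 0.2 s.
At the end, for the whole second after the job is handed in: Carriage within 5 mm of home, latch within 0.15 rad of fully over; probe held by the fingers, clear of the fixture, still, upright within 0.07 rad, middle of its yellow band within 6 mm of the height of the bush mouth, band and tip within 4 mm of the bush axis (all of step 2 and z of band in the frame of guide_mouth between -0.006 and 0.006 m and horizontal distance between each of band, probe and guide_mouth below 0.004 m and angle between probe's own z axis and vertical below 0.07 rad and linear speed of probe below 0.02 m/s and contact force between probe and the fingers above 1 N and contact force between probe and fixture below 0.3 N); the arm keeps its last pose, push and grip.
It fails at once if the probe touches the fixture, carriage, latch or block (contact force between probe and fixture above 0.3 N).
It fails at once if the file is disturbed (moved over 20 mm) (distance of file from where it was at the start of the episode above 0.02 m).
It fails at once if the plane is disturbed (moved over 20 mm) (distance of plane from where it was at the start of the episode above 0.02 m).
It fails at once if the pencil is disturbed (moved over 20 mm) (distance of pencil from where it was at the start of the episode above 0.02 m).
It also fails if it takes over 72 s, if anything falls off the work surface, if the arm or the gripper's body presses on something with over 40 N, if the wrist force passes 120 N, or if a joint passes its speed limit or range.

## Working session

There is one attempt and no reset: what is moved stays moved. The work goes in short steps, Python scripts to look and compute and a shell command to move; the robot and the scene stay as the last step left them, time stands still between calls to the robot, and variables do not carry over. Pictures are saved under pics/ and viewed, at most 12 in all, crops included, and the job is handed in when it is done.

```bash
mkdir -p pics; cat > h.py <<'E'
import numpy as np, cv2
from workcell import bot
def look(cam, names, save=None):
    p=bot.grab_frame(cam)
    if save: cv2.imwrite('pics/'+save, p['img'][:,:,::-1])
    for n in names:
        for d in bot.spot_point(n,p)[:3]: print(cam,n,round(d['conf'],2),np.round(d['xyz'],4))
    return p
def st():
    s=bot.observe(); print('t',round(s['clock'],2),'pos',np.round(s['position'],4),'rot',np.round(s['tool_rot'],3),'F',np.round(s['force'],1),'w',round(s['grip_width'],4),'ff',s['finger_force']); return s
E
python3 - <<'E'
from h import *
s=st(); print(bot.tip_reach, np.round(s['qpos'],3))
N=['fixture','block_hole','guide_mouth','push_plate','latch_hinge','latch_knob','probe','band','stand','file','plane','pencil']
a=look('scene',N,'scene.png'); b=look('top',N,'top.png')
E
```

```text
t 0.0 pos [0.2728 0.562  0.3033] rot [-3.14  0.    2.69] F [-0.3  1.   0. ] w 0.0854 ff 0.0
0.0726 [-1.189  0.522 -0.036  1.6    0.021  1.021 -0.113]
scene fixture 0.72 [ 0.5444  0.1979 -0.0012]
scene block_hole 0.93 [0.5368 0.2385 0.0558]
scene guide_mouth 0.72 [0.5477 0.163  0.0877]
scene push_plate 0.71 [0.5461 0.1375 0.1239]
scene latch_hinge 0.68 [0.6157 0.1917 0.1051]
scene latch_hinge 0.34 [0.6414 0.0991 0.1302]
scene latch_knob 0.74 [0.6457 0.0981 0.1318]
scene probe 0.79 [ 0.5361 -0.3064 -0.0043]
scene probe 0.73 [ 0.5058 -0.0715 -0.0008]
scene probe 0.71 [ 0.5287 -0.1856  0.0113]
scene band 0.86 [ 0.5333 -0.1839  0.0688]
scene band 0.68 [ 0.4165 -0.1867  0.0588]
scene band 0.67 [ 0.5336 -0.3075  0.0544]
scene stand 0.83 [ 5.308e-01 -1.868e-01  1.000e-04]
scene file 0.84 [ 7.327e-01 -1.412e-01  6.000e-04]
scene plane 0.56 [ 7.592e-01  1.104e-01 -1.000e-04]
scene pencil 0.93 [0.4375 0.0096 0.0024]
top fixture 0.71 [ 0.5445  0.2015 -0.0032]
top block_hole 0.62 [0.5372 0.2447 0.0586]
top guide_mouth 0.73 [ 0.5301 -0.1829 -0.0036]
top push_plate 0.87 [0.5446 0.1353 0.1257]
top push_plate 0.43 [ 0.7328 -0.1354  0.0013]
top latch_hinge 0.61 [0.6159 0.1938 0.1069]
top latch_knob 0.91 [0.6447 0.0981 0.1301]
top probe 0.68 [ 0.4112 -0.1852  0.0028]
top probe 0.68 [ 5.081e-01 -7.470e-02  5.000e-04]
top probe 0.63 [ 0.5366 -0.3034  0.0006]
top band 0.83 [ 0.537  -0.3051  0.0515]
top band 0.8 [ 0.4136 -0.1915  0.0579]
top band 0.31 [ 0.7319 -0.1362  0.0019]
top stand 0.84 [ 0.5282 -0.1837 -0.0031]
top file 0.92 [ 0.7315 -0.1372  0.    ]
top plane 0.97 [ 0.752   0.1067 -0.0044]
top plane 0.38 [ 7.328e-01 -1.377e-01 -1.000e-04]
top pencil 0.68 [0.4352 0.0127 0.0009]
```

View pics/scene.png

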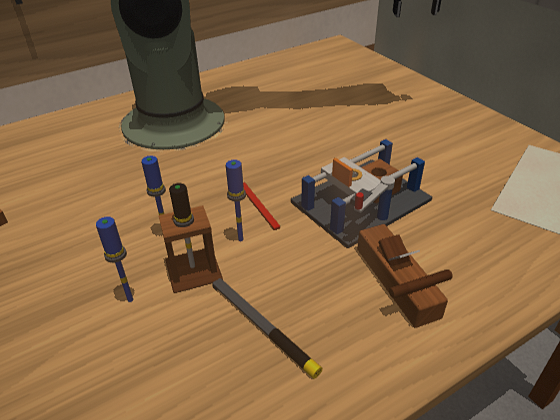

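View pics/top.png

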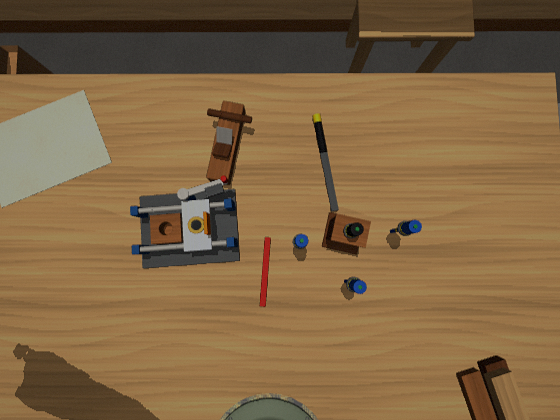

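The scene shows the real probe (black handle) in its stand near (0.53, -0.185), with three blue look-alikes around it. The fixture is at (0.544, 0.20), turned slightly. The carriage is near the start of its travel and the knob is at the lower right of the fixture. Next I'll fit the fixture pose.

```bash
cat > fit.py <<'E'
from h import *
from scipy.optimize import least_squares
L={'fixture':(0,0),'block_hole':(0,45),'latch_hinge':(72,-11)}
def fit(pics):
    obs=[];pp=[];gm=[];kn=[];
    for p in pics:
        for n in list(L)+['push_plate','guide_mouth','latch_knob']:
            for d in bot.spot_point(n,p)[:1]:
                x=np.array(d['xyz'])
                if d['conf']<.5 or x[1]<0.05: continue
                if n in L: obs.append((L[n],x[:2]))
                elif n=='push_plate': pp.append(x[:2])
                elif n=='guide_mouth': gm.append(x[:2])
                else: kn.append(x[:2])
    R=lambda a:np.array([[np.cos(a),-np.sin(a)],[np.sin(a),np.cos(a)]])
    W=lambda v,l:v[:2]+R(v[2])@(np.array(l)/1000)
    def f(v):
        r=[W(v,l)-x for l,x in obs]
        r+=[W(v,(0,-35-28+1000*v[3]))-x for x in pp]+[W(v,(0,-35+1000*v[3]))-x for x in gm]
        h=W(v,(72,-11)); b=v[2]-np.pi/2+.33-v[4]
        r+=[h+.1*np.array([np.cos(b),np.sin(b)])-x for x in kn]
        return np.concatenate(r)
    s=least_squares(f,[.544,.2,.05,0.01,.1],loss='soft_l1',f_scale=.003)
    print('fit x y yaw carr latch',np.round(s.x,4),'rms',np.sqrt(np.mean(f(s.x)**2)))
    return s.x,W
E
python3 - <<'E'
from fit import *
v,W=fit([bot.grab_frame(c) for c in ('scene','top')])
for l in [(0,-95),(0,-63),(0,17),(0,45),(72,-11)]: print(l,np.round(W(v,l),4))
st()
E
```

```text
fit x y yaw carr latch [0.5432 0.1988 0.0806 0.0014 0.1085] rms 0.017319476840315904
(0, -95) [0.5508 0.1041]
(0, -63) [0.5483 0.136 ]
(0, 17) [0.5418 0.2158]
(0, 45) [0.5396 0.2437]
(72, -11) [0.6158 0.1937]
t 2.0 pos [0.2729 0.5623 0.3039] rot [ 3.142 -0.     2.69 ] F [-0.1 -0.1  0.5] w 0.0851 ff 0.0
```

```bash
python3 -m jog '[[[0,0,0,0,0,-0.13,0],[0,0,0,0,0,-0.13,0],[0,0,0,0,0,-0.13,0],[0,0,0,0,0,-0.14,0]]]'
python3 -m jog '[[[-20,-40,0,0,0,0,0],[-20,-40,0,0,0,0,0],[-20,-40,0,0,0,0,0],[-20,-40,0,0,0,0,0],[-20,-40,0,0,0,0,0]]]'
python3 -m jog '[[[-20,-40,0,0,0,0,0],[-20,-40,0,0,0,0,0],[-20,-40,0,0,0,0,0],[-20,-40,0,0,0,0,0],[-20,-40,0,0,0,0,0]]]'
python3 - <<'E'
from fit import *
s=st()
v,W=fit([bot.grab_frame(c) for c in ('wrist',)])
R=__import__('scipy.spatial.transform',fromlist=['x']).Rotation.from_euler('xyz',s['tool_rot']).as_matrix()
t=np.append(W(v,(0,-95)),.172); print(R.T@(t-s['position'])*1000)
E
```

```text
clock: 2.4
position: [0.2729, 0.5623, 0.3039]
tool_rot: [-3.142, 0.0, -3.058]
force: [-0.2, -0.3, 0.9]
grip_width: 0.0285
finger_force: 0.0
clock: 2.9
position: [0.3889, 0.369, 0.3041]
tool_rot: [3.141, 0.0, -3.063]
force: [0.9, 0.8, -0.7]
grip_width: 0.0002
finger_force: 0.0
clock: 3.4
position: [0.5042, 0.1774, 0.3041]
tool_rot: [3.141, 0.0, -3.063]
force: [1.3, 0.0, -0.1]
grip_width: 0.0001
finger_force: 0.0
t 3.4 pos [0.5042 0.1774 0.3041] rot [ 3.141  0.    -3.063] F [ 1.3  0.  -0.1] w 0.0001 ff 0.0
fit x y yaw carr latch [5.4350e-01 1.9920e-01 7.9500e-02 4.0000e-04 1.6855e+00] rms 0.008353487104789158
[-40.85663951 -76.42723351 132.15017293]
```

```bash
python3 -m jog '[[[-20,-41,0,0,0,0,0],[-21,-41,0,0,0,0,0],[0,0,40,0,0,0,0],[0,0,45,0,0,0,0],[0,0,43,0,0,0,0]]]'
python3 -m jog '[[[0,15,0,0,0,0,0],[0,20,0,0,0,0,0],[0,20,0,0,0,0,0],[0,15,0,0,0,0,0],[0,8,0,0,0,0,0]]]'
python3 - <<'E'
from fit import *
s=st(); fit([bot.grab_frame(c) for c in ('top','scene')])
E
```

```text
clock: 4.25
position: [0.5505, 0.1016, 0.1746]
tool_rot: [3.141, 0.001, -3.062]
force: [2.4, 1.0, -0.7]
grip_width: -0.0002
finger_force: 0.0
clock: 4.75
position: [0.5446, 0.181, 0.1773]
tool_rot: [3.141, 0.001, -3.061]
force: [-0.1, -3.1, 2.1]
grip_width: -0.0001
finger_force: 1.2
t 4.75 pos [0.5446 0.181  0.1773] rot [ 3.141e+00  1.000e-03 -3.061e+00] F [-0.1 -3.1  2.1] w -0.0001 ff 1.2481411546468735
fit x y yaw carr latch [0.5441 0.1958 0.1078 0.0645 0.1415] rms 0.002298202096581476
```

```bash
python3 -m jog '[[[0,6,0,0,0,0,0],[0,5,0,0,0,0,0],[0,0,0,0,0,0,0]]]' | egrep 'pos|force'
python3 -m jog '[[[0,4,0,0,0,0,0],[0,0,0,0,0,0,0]]]' | egrep 'pos|force'
python3 -m jog '[[[0,3,0,0,0,0,0],[0,0,0,0,0,0,0]]]' | egrep 'pos|force'
```

```text
position: [0.5437, 0.1903, 0.1759]
force: [0.2, -0.0, -0.4]
finger_force: 0.0
position: [0.5434, 0.1939, 0.1759]
force: [-0.2, 0.1, -0.6]
finger_force: 0.0
position: [0.5432, 0.1966, 0.1758]
force: [-0.0, -1.0, -0.9]
finger_force: 0.0
```

```bash
for i in 1; do python3 -m jog '[[[0,3,0,0,0,0,0],[0,0,0,0,0,0,0]]]' | egrep 'pos|force'
python3 -m jog '[[[0,3,0,0,0,0,0],[0,0,0,0,0,0,0]]]' | egrep 'pos|force'; done
python3 - <<'E'
from fit import *
s=st(); fit([bot.grab_frame(c) for c in ('top','scene')])
E
```

```text
position: [0.5431, 0.1982, 0.1759]
force: [-0.9, -8.0, 2.1]
finger_force: 4.3
position: [0.5431, 0.1987, 0.1759]
force: [-0.1, -21.8, 8.3]
finger_force: 11.2
t 6.55 pos [0.5431 0.1987 0.1759] rot [-3.137e+00 -1.000e-03 -3.066e+00] F [ -0.1 -21.8   8.3] w 0.0 ff 11.170199811458588
fit x y yaw carr latch [0.5433 0.1989 0.086  0.0751 0.0974] rms 0.006073733839298293
```

```bash
python3 -m jog '[[[0,-20,0,0,0,0,0],[0,-30,0,0,0,0,0],[0,0,-45,0,0,0,0],[0,0,-35,0,0,-0.13,0],[0,0,0,0,0,-0.13,0]]]' |egrep 'pos|rot|force'
python3 -m jog '[[[0,0,0,0,0,-0.13,0],[0,0,0,0,0,-0.13,0],[0,0,0,0,0,-0.13,0],[0,0,0,0,0,-0.13,0]]]' |egrep 'pos|rot|force'
cat > lat.py <<'E'
from fit import *
from scipy.spatial.transform import Rotation as Ro
v=(.5433,.1989,.083)
W=lambda l:np.array(v[:2])+np.array([[np.cos(v[2]),-np.sin(v[2])],[np.sin(v[2]),np.cos(v[2])]])@(np.array(l)/1000)
def knob(th): b=-np.pi/2+.33-th; return np.array([72+100*np.cos(b),-11+100*np.sin(b)])
def tool(s,l,z):
    R=Ro.from_euler('xyz',s['tool_rot']).as_matrix()
    return R.T@(np.append(W(l),z)-s['position'])*1000
def local(s):
    d=(np.array(s['position'])[:2]-v[:2])*1000; return np.array([[np.cos(v[2]),np.sin(v[2])],[-np.sin(v[2]),np.cos(v[2])]])@d
u=np.array([1,-1])/2**.5
E
python3 - <<'E'
from lat import *
s=st(); print(np.round(s['qpos'],2),bot.tip_reach)
for c in ('top','scene'): look(c,['latch_knob','guide_mouth','push_plate'])
print('to start',tool(s,knob(.1)+32*u,.19))
prev=tool(s,knob(.1)+32*u,.19)
for th in np.r_[.1:1.95:.15]:
    t=tool(s,knob(th)+20*u,.19); print(round(th,2),np.round(t-prev,1)); prev=t
E
```

```text
position: [0.5483, 0.153, 0.2604]
tool_rot: [-3.141, 0.007, -2.799]
force: [1.3, 0.6, -0.2]
finger_force: 0.0
position: [0.5467, 0.1527, 0.256]
tool_rot: [3.142, 0.0, -2.278]
force: [0.9, 0.2, 0.3]
finger_force: 0.0
t 8.15 pos [0.5467 0.1527 0.256 ] rot [ 3.142  0.    -2.278] F [0.9 0.2 0.3] w -0.0002 ff 0.0
[-0.21  0.49 -0.23  1.79  0.14  0.87  1.93] 0.0726
top latch_knob 0.58 [0.6459 0.0992 0.1311]
scene latch_knob 0.57 [0.6481 0.0992 0.133 ]
scene guide_mouth 0.91 [0.5423 0.2444 0.0863]
scene guide_mouth 0.5 [0.4375 0.0098 0.003 ]
scene guide_mouth 0.17 [ 0.5313 -0.1881 -0.0012]
scene push_plate 0.96 [0.54   0.2191 0.126 ]
to start [ -24.14196026 -143.11957908   66.00118855]
0.1 [ 0.1 12.   0. ]
0.25 [12.1  8.8 -0. ]
0.4 [10.7 10.5 -0. ]
0.55 [ 9. 12. -0.]
0.7 [ 7.1 13.2 -0. ]
0.85 [ 5.1 14.1 -0. ]
1.0 [ 2.9 14.7  0. ]
1.15 [ 0.7 15.   0. ]
1.3 [-1.6 14.9  0. ]
1.45 [-3.8 14.5  0. ]
1.6 [-5.9 13.8  0. ]
1.75 [-7.9 12.7  0. ]
1.9 [-9.7 11.4  0. ]
```

```bash
python3 -m jog '[[[-8,-47,0,0,0,0,0],[-8,-48,0,0,0,0,0],[-8,-48,0,0,0,0,0],[0,0,33,0,0,0,0],[0,0,33,0,0,0,0]]]' |egrep 'pos|rot|force'
python3 -m jog '[[[0,6,0,0,0,0,0],[0,6,0,0,0,0,0],[6,4,0,0,0,0,0],[6,5,0,0,0,0,0]]]' |egrep 'pos|rot|force'
python3 - <<'E'
from lat import *
s=st(); print('local',local(s))
p=look('wrist',['latch_knob'],'w1.png'); look('scene',['latch_knob'])
print('want',tool(s,knob(.25)+20*u,.19))
E
```

```text
position: [0.6717, 0.0761, 0.1891]
tool_rot: [-3.14, 0.001, -2.287]
force: [0.5, 1.0, -1.4]
finger_force: 0.0
position: [0.6468, 0.082, 0.1918]
tool_rot: [-3.14, 0.002, -2.283]
force: [0.4, 0.7, 0.0]
finger_force: 0.4
t 9.45 pos [0.6468 0.082  0.1918] rot [-3.140e+00  2.000e-03 -2.283e+00] F [0.4 0.7 0. ] w 0.0003 ff 0.4283101111650467
local [  93.50223619 -125.07353132]
wrist latch_knob 0.63 [0.6312 0.0935 0.1257]
scene latch_knob 0.94 [0.6317 0.0975 0.1316]
scene latch_knob 0.35 [0.7551 0.1057 0.0029]
want [-0.62326486 -0.25938309  1.80078472]
```

View pics/w1.png

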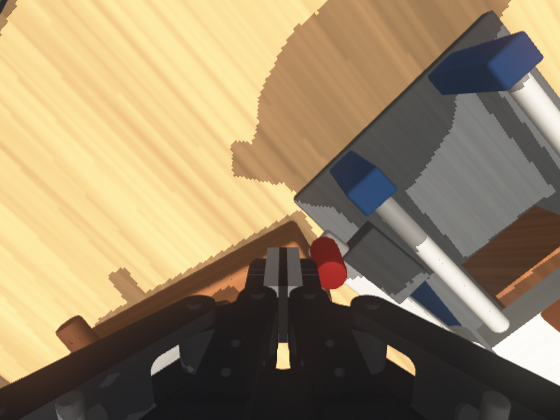

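The red knob, at pixel (330, 262), sits against the right face of the shut fingers, near the middle of the face, and it is moving. I'll carry on round the arc.

```bash
python3 -m jog '[[[11,10,0,0,0,0,0],[9,12,0,0,0,0,0],[7,13,0,0,0,0,0],[5,14,0,0,0,0,0],[3,15,0,0,0,0,0]]]' |egrep 'pos|rot|force'
python3 - <<'E'
from lat import *
s=st(); print('local',local(s)); look('scene',['latch_knob','push_plate']);look('wrist',['latch_knob'])
print('want',tool(s,knob(1.0)+20*u,.19))
E
```

```text
position: [0.5753, 0.0967, 0.1902]
tool_rot: [-3.141, 0.0, -2.284]
force: [0.3, -1.6, 0.3]
finger_force: 0.5
t 10.15 pos [0.5753 0.0967 0.1902] rot [-3.141  0.    -2.284] F [ 0.3 -1.6  0.3] w -0.0003 ff 0.538509227335453
local [  23.44144842 -104.51525304]
scene latch_knob 0.81 [0.5602 0.111  0.1301]
scene push_plate 0.84 [0.5402 0.2178 0.1215]
wrist latch_knob 0.82 [0.5573 0.1106 0.1292]
want [-1.12330536  0.28759603  0.21117156]
```

```bash
python3 -m jog '[[[0,15,0,0,0,0,0],[-1,15,0,0,0,0,0],[-4,15,0,0,0,0,0],[-6,14,0,0,0,0,0],[-7,10,0,0,0,0,0]]]' |egrep 'pos|rot|force'
python3 - <<'E'
from lat import *
s=st(); print('local',local(s)); look('scene',['latch_knob','push_plate']);look('wrist',['latch_knob'])
print('want',tool(s,knob(1.9)+20*u,.19))
E
```

```text
position: [0.5344, 0.1576, 0.19]
tool_rot: [3.141, 0.0, -2.282]
force: [1.1, -0.9, 0.5]
finger_force: 0.4
t 10.9 pos [0.5344 0.1576 0.19  ] rot [ 3.141  0.    -2.282] F [ 1.1 -0.9  0.5] w -0.0002 ff 0.3506868425756693
local [-12.32879129 -40.44563043]
scene latch_knob 0.88 [0.5184 0.1726 0.1306]
scene latch_knob 0.32 [ 0.5313 -0.1886 -0.0008]
scene push_plate 0.58 [0.5408 0.2148 0.1251]
scene push_plate 0.54 [0.5213 0.1727 0.1297]
wrist latch_knob 0.69 [0.5152 0.1707 0.1285]
want [-9.57646305 11.93294107  0.02823305]
```

```bash
python3 -m jog '[[[-6,8,0,0,0,0,0],[-5,5,0,0,0,0,0],[0,0,0,0,0,0,0]]]' |egrep 'pos|force'
python3 -m jog '[[[-2,3,0,0,0,0,0],[0,0,0,0,0,0,0]]]' |egrep 'pos|force'
python3 - <<'E'
from lat import *
s=st(); print('local',local(s)); look('scene',['latch_knob','push_plate','guide_mouth'],'s2.png');look('wrist',['latch_knob'])
print('knob end',W(knob(1.9)))
E
```

```text
position: [0.5324, 0.1738, 0.1899]
force: [1.1, -0.5, 0.1]
finger_force: 0.0
position: [0.5319, 0.1749, 0.1899]
force: [2.4, -7.3, 0.8]
finger_force: 3.5
t 11.65 pos [0.5319 0.1749 0.1899] rot [-3.140e+00 -1.000e-03 -2.284e+00] F [ 2.4 -7.3  0.8] w -0.0001 ff 3.456626906991005
local [-13.39495658 -22.92810102]
scene latch_knob 0.65 [0.5155 0.1858 0.131 ]
scene push_plate 0.89 [0.5417 0.2169 0.1238]
scene push_plate 0.63 [ 0.5304 -0.1874 -0.0007]
scene push_plate 0.3 [0.5127 0.1874 0.1319]
scene guide_mouth 0.97 [0.542  0.2419 0.0888]
scene guide_mouth 0.47 [ 0.5432  0.195  -0.0017]
wrist latch_knob 0.58 [0.5167 0.1861 0.1273]
knob end [0.51631498 0.18553718]
```

```bash
python3 -c "
import cv2;i=cv2.imread('pics/s2.png')[120:260,260:460];cv2.imwrite('pics/s2c.png',cv2.resize(i,(800,560),interpolation=cv2.INTER_CUBIC))"
```

```text
(no output)
```

View pics/s2c.png

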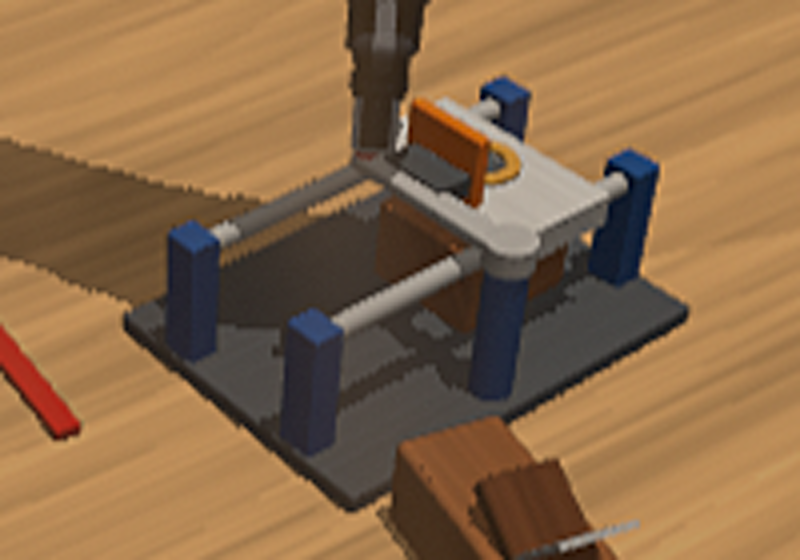

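The latch arm lies behind the orange plate with its nose against it, and the knob sits where it should at 1.9 rad. The carriage is home. Next is the probe.

```bash
python3 -m jog '[[[0,-25,0,0,0,0,0],[0,0,-45,0,0,0,0],[0,0,-45,0,0,0.13,1],[0,0,-45,0,0,0.13,1],[0,0,-45,0,0,0.13,1]]]' |egrep 'pos|force'
python3 -m jog '[[[0,0,0,0,0,0.13,1],[0,0,0,0,0,0.13,1],[0,0,0,0,0,0.13,1],[0,-45,0,0,0,0,1],[0,-45,0,0,0,0,1]]]' |egrep 'pos|force'
python3 -m jog '[[[0,-45,0,0,0,0,1],[0,-45,0,0,0,0,1],[0,-45,0,0,0,0,1],[0,-45,0,0,0,0,1],[0,-30,0,0,0,0,1]]]' |egrep 'pos|force'
python3 - <<'E'
from lat import *
s=st(); print(s['qpos'])
for c in ('wrist','scene','top'): look(c,['probe','stand','band'],c+'3.png')
look('scene',['latch_knob'])
E
```

```text
position: [0.5501, 0.1596, 0.3719]
force: [0.2, 0.0, -0.8]
finger_force: 0.0
position: [0.5573, 0.07, 0.3698]
force: [1.8, -0.2, 0.5]
finger_force: 0.0
position: [0.5735, -0.1427, 0.37]
force: [0.5, 1.0, -0.3]
finger_force: 0.0
t 13.45 pos [ 0.5735 -0.1427  0.37  ] rot [-3.141  0.    -3.066] F [ 0.5  1.  -0.3] w 0.0855 ff 0.0
[ 0.10724856  0.40506983  0.05042998  1.61539515 -0.02115254  1.12146675
  1.80915067]
wrist probe 0.86 [ 0.5052 -0.0741  0.0023]
wrist probe 0.85 [ 0.4075 -0.1888  0.0011]
wrist probe 0.81 [ 0.5328 -0.1836  0.0134]
wrist stand 0.66 [ 5.348e-01 -1.800e-01  2.000e-04]
wrist band 0.97 [ 0.5333 -0.3101  0.0546]
wrist band 0.79 [ 0.5059 -0.0707  0.0583]
wrist band 0.59 [ 0.4132 -0.1931  0.0574]
scene probe 0.97 [ 0.5099 -0.0752 -0.0025]
scene probe 0.92 [ 0.5304 -0.1832  0.0138]
scene probe 0.64 [ 0.5348 -0.3029 -0.0043]
scene stand 0.93 [ 0.5302 -0.1862 -0.0019]
scene band 0.92 [ 0.4188 -0.1856  0.0592]
scene band 0.83 [ 0.5323 -0.3075  0.0537]
scene band 0.71 [ 0.5303 -0.1878 -0.0033]
top probe 0.69 [ 0.5103 -0.0705  0.0014]
top stand 0.55 [ 0.5429  0.1993 -0.0018]
top band 0.48 [ 0.7328 -0.1393 -0.0019]
scene latch_knob 0.69 [0.5165 0.1889 0.1306]
```

View pics/wrist3.png

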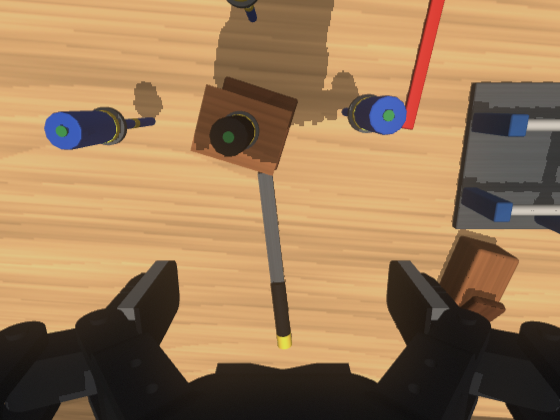

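The black handle's green top dot is at about (228, 137), and the open fingers are at the bottom of the picture. I'll intersect that pixel's ray with the known top height of 0.190 m.

```bash
python3 - <<'E'
from lat import *
s=st(); p=bot.grab_frame('wrist'); im=p['img'].astype(int)
m=((im[:,:,1]>im[:,:,0]+25)&(im[:,:,1]>im[:,:,2]+25)).astype(np.uint8)
n,_,a,c=cv2.connectedComponentsWithStats(m)
T=np.array(p['tool_from_camera']); R=Ro.from_euler('xyz',s['tool_rot']).as_matrix(); K=np.array(p['intrinsics'])
for i in range(1,n):
    if a[i,4]<20: continue
    d=R@T[:3,:3]@np.linalg.solve(K,np.append(c[i],1)); o=np.array(s['position'])+R@T[:3,3]
    X=o+d*(.190-o[2])/d[2]; print(np.round(c[i],1),a[i,4],np.round(X,4),'tool',np.round(R.T@(X-s['position'])*1000,1))
E
```

```text
t 14.15 pos [ 0.5739 -0.139   0.3699] rot [ 3.142 -0.    -3.063] F [-0.1 -0.  -0.7] w 0.0855 ff 0.0
[383.1 114.3] 96 [ 0.5062 -0.0746  0.19  ] tool [ 62.4  69.6 179.9]
[ 55.7 129.2] 96 [ 0.5341 -0.3005  0.19  ] tool [  52.4 -157.9  179.9]
[222.7 135.2] 96 [ 0.5291 -0.1844  0.19  ] tool [ 48.2 -41.7 179.9]
```

```bash
python3 -m jog '[[[24,-21,0,0,0,0,1],[24,-21,0,0,0,0,1],[0,0,40,0,0,0,1],[0,0,30,0,0,0,1],[0,0,0,0,0,0,1]]]' |egrep 'pos|force'
python3 - <<'E'
from lat import *
s=st(); p=bot.grab_frame('wrist'); im=p['img'].astype(int)
cv2.imwrite('pics/w4.png',p['img'][:,:,::-1])
m=((im[:,:,1]>im[:,:,0]+25)&(im[:,:,1]>im[:,:,2]+25)).astype(np.uint8)
n,_,a,c=cv2.connectedComponentsWithStats(m)
T=np.array(p['tool_from_camera']); R=Ro.from_euler('xyz',s['tool_rot']).as_matrix(); K=np.array(p['intrinsics'])
for i in range(1,n):
    if a[i,4]<20: continue
    d=R@T[:3,:3]@np.linalg.solve(K,np.append(c[i],1)); o=np.array(s['position'])+R@T[:3,3]
    X=o+d*(.190-o[2])/d[2]; print(np.round(c[i],1),a[i,4],np.round(X,4),'tool',np.round(R.T@(X-s['position'])*1000,1))
E
```

```text
position: [0.5279, -0.1846, 0.2969]
force: [-1.1, 0.5, 1.0]
finger_force: 0.0
t 14.7 pos [ 0.5279 -0.1846  0.2969] rot [ 3.14  -0.005 -3.064] F [-1.1  0.5  1. ] w 0.0854 ff 0.0
[290.5   4.6] 158 [ 0.4153 -0.1895  0.19  ] tool [112.1   3.7 107.5]
[487.8 210.6] 157 [ 0.5041 -0.0776  0.19  ] tool [ 14.9 108.4 107.2]
[ 64.1 228.5] 150 [ 0.5313 -0.3008  0.19  ] tool [   5.1 -116.3  106.8]
[282.4 241.1] 152 [ 0.5295 -0.1843  0.19  ] tool [ -2.2   0.  106.9]
```

View pics/w4.png

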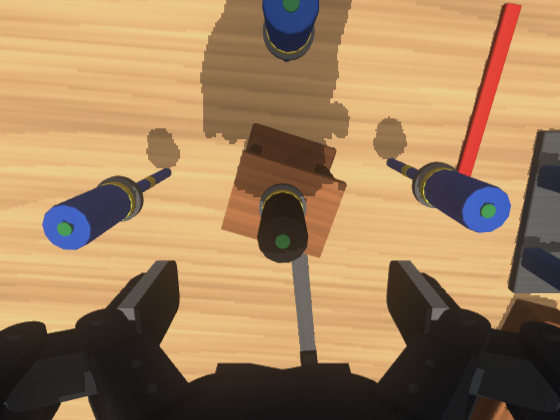

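The handle is centred between the fingers (green dot at 282, 241), so I'll descend and grip.

```bash
python3 -m jog '[[[-1,0,30,0,0,0,1],[0,0,30,0,0,0,1],[0,0,23,0,0,0,1],[0,0,0,0,0,0,1]]]' |egrep 'pos|rot|force'
python3 -m jog '[[[0,0,0,0,0,0,0],[0,0,0,0,0,0,0],[0,0,0,0,0,0,0],[0,0,0,0,0,0,0],[0,0,0,0,0,0,0]]]' 60
```

```text
position: [0.5302, -0.1846, 0.2162]
tool_rot: [3.141, -0.002, -3.063]
force: [-0.5, -0.0, 1.5]
finger_force: 0.0
clock: 15.65
position: [0.5307, -0.1849, 0.2179]
tool_rot: [-3.141, 0.001, -3.063]
force: [-2.5, 1.4, 10.2]
grip_width: 0.0265
finger_force: 58.2
```

```bash
python3 -m jog '[[[0,0,-8,0,0,0,0],[0,0,-20,0,0,0,0],[0,0,-35,0,0,0,0],[0,0,-35,0,0,0,0],[0,0,-35,0,0,0,0]]]' |egrep 'pos|rot|force|grip'
python3 -m jog '[[[0,0,-35,0,0,0,0],[0,0,-35,0,0,0,0],[0,0,-15,0,0,0,0],[0,0,0,0,0,0,0]]]' |egrep 'pos|rot|force|grip'
python3 - <<'E'
from lat import *
s=st()
for c in ('scene','top'): look(c,['probe','band'],c+'5.png')
print('bush',W((0,45)),tool(s,(0,45),.43))
E
```

```text
position: [0.5299, -0.1848, 0.3519]
tool_rot: [-3.142, 0.0, -3.064]
force: [0.6, -0.8, -2.1]
grip_width: 0.0264
finger_force: 59.1
position: [0.5305, -0.185, 0.4375]
tool_rot: [-3.14, 0.004, -3.064]
force: [0.1, 0.5, -2.6]
grip_width: 0.0267
finger_force: 59.1
t 16.55 pos [ 0.5305 -0.185   0.4375] rot [-3.14   0.004 -3.064] F [ 0.1  0.5 -2.6] w 0.0267 ff 59.111929535865784
scene probe 0.97 [ 0.5363 -0.3044 -0.0031]
scene probe 0.65 [ 0.5063 -0.0755 -0.0011]
scene probe 0.65 [0.5146 0.1895 0.1266]
scene band 0.96 [ 0.5307 -0.1822  0.2876]
scene band 0.83 [ 0.4148 -0.1849  0.057 ]
scene band 0.83 [ 0.5057 -0.0756  0.0477]
top probe 0.63 [ 0.4134 -0.1868  0.0023]
top probe 0.63 [0.541  0.2457 0.0582]
top probe 0.58 [ 0.5247 -0.1815  0.226 ]
top band 0.67 [ 0.4107 -0.1938  0.0574]
top band 0.56 [ 0.5265 -0.1855  0.2861]
bush [0.53956929 0.24374509] [-42.42822667 426.78117271   7.17843462]
```

View pics/scene5.png

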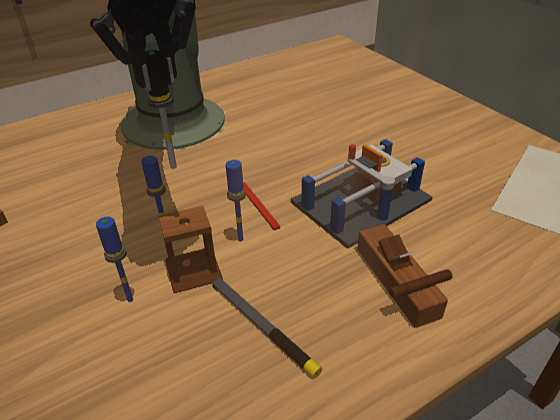

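Probe is out of the stand, upright, with the tip at about 0.228 m. The stem at pixels (165, 130) clears all three blue look-alikes, so I'll carry it over the bush.

```bash
python3 -m jog '[[[-4,40,0,0,0,0,0],[-4,43,0,0,0,0,0],[-4,43,0,0,0,0,0],[-5,43,0,0,0,0,0],[-5,43,0,0,0,0,0]]]' |egrep 'pos|rot|force|grip'
python3 -m jog '[[[-5,43,0,0,0,0,0],[-5,43,0,0,0,0,0],[-5,43,0,0,0,0,0],[-5,43,0,0,0,0,0],[0,35,0,0,0,0,0]]]' |egrep 'pos|rot|force|grip'
python3 -m jog '[[[0,5,0,0,0,0,0],[0,0,40,0,0,0,0],[0,0,30,0,0,0,0],[0,0,0,0,0,0,0],[0,0,0,0,0,0,0]]]' |egrep 'pos|rot|force|grip'
python3 - <<'E'
from lat import *
s=st()
for c in ('scene','top','wrist'): look(c,['probe','band','guide_mouth','block_hole'],c+'6.png')
print('bush',W((0,45)),tool(s,(0,45),.36))
E
```

```text
position: [0.5353, 0.0299, 0.4345]
tool_rot: [-3.141, -0.001, -3.064]
force: [0.8, -1.0, -0.8]
grip_width: 0.0266
finger_force: 59.4
position: [0.5391, 0.2386, 0.434]
tool_rot: [3.142, -0.001, -3.062]
force: [-0.2, -0.9, -1.2]
grip_width: 0.0265
finger_force: 59.4
position: [0.5393, 0.2408, 0.3654]
tool_rot: [-3.141, -0.0, -3.064]
force: [-0.3, 0.5, -0.6]
grip_width: 0.0267
finger_force: 59.4
t 18.35 pos [0.5393 0.2408 0.3654] rot [-3.141 -0.    -3.064] F [-0.3  0.5 -0.6] w 0.0267 ff 59.417656660079956
scene probe 0.81 [0.5372 0.2448 0.1566]
scene probe 0.72 [ 0.5056 -0.0733 -0.0032]
scene probe 0.7 [ 0.5344 -0.3039 -0.004 ]
scene band 0.96 [0.5381 0.2425 0.2159]
scene band 0.91 [ 0.5026 -0.0726  0.0474]
scene band 0.85 [ 0.5358 -0.3058  0.0557]
scene guide_mouth 0.62 [0.5402 0.2415 0.0873]
scene guide_mouth 0.25 [0.5398 0.2377 0.0556]
scene block_hole 0.58 [0.5388 0.2408 0.0532]
scene block_hole 0.5 [ 0.5297 -0.1855 -0.0012]
top probe 0.84 [ 0.534  -0.3013  0.0033]
top probe 0.59 [0.5382 0.2446 0.1568]
top probe 0.52 [ 4.111e-01 -1.882e-01 -4.000e-04]
top band 0.77 [ 0.5383 -0.3022  0.0495]
top band 0.7 [0.5373 0.24   0.2179]
top band 0.69 [ 0.4138 -0.1942  0.0573]
top guide_mouth 0.71 [0.5376 0.2448 0.0857]
top block_hole 0.67 [0.5377 0.2482 0.0589]
wrist probe 0.77 [0.5417 0.2416 0.1606]
wrist probe 0.68 [ 0.5062 -0.0718  0.0019]
wrist band 0.76 [0.5434 0.2422 0.2154]
wrist guide_mouth 0.65 [0.5359 0.246  0.0923]
wrist block_hole 0.86 [0.5384 0.246  0.0564]
bush [0.53956929 0.24374509] [-0.50208937  2.87645965  5.41966344]
```

```bash
python3 -m jog '[[[0,2,15,0,0,0,0],[0,0,20,0,0,0,0],[0,0,15,0,0,0,0],[0,0,0,0,0,0,0],[0,0,0,0,0,0,0]]]' |egrep 'pos|rot|force|grip'
python3 - <<'E'
from lat import *
s=st()
ims=[]
for c in ('scene','top','wrist'):
    p=look(c,['probe','band','guide_mouth'])
    if c=='wrist':
        T=np.array(p['tool_from_camera']);R=Ro.from_euler('xyz',s['tool_rot']).as_matrix();M=R@T[:3,:3];o=np.array(s['position'])+R@T[:3,3]
        pr=lambda X:M.T@(X-o)
    else: pr=lambda X,p=p:np.array(p['R'])@X+np.array(p['t'])
    x=np.array(p['intrinsics'])@pr(np.append(W((0,45)),.095)); u0,v0=(x[:2]/x[2]); print(c,u0,v0)
    h=16 if c=='top' else 28
    if c=='wrist':h=60
    u0=int(round(u0));v0=int(round(v0)); print('crop origin',u0-h,v0-h,'scale',266/(2*h))
    ims.append(cv2.resize(p['img'][v0-h:v0+h,u0-h:u0+h,::-1],(266,266),interpolation=cv2.INTER_NEAREST))
cv2.imwrite('pics/c7.png',np.hstack(ims))
E
```

```text
position: [0.539, 0.2432, 0.3153]
tool_rot: [-3.142, -0.0, -3.063]
force: [-0.3, 0.5, -1.5]
grip_width: 0.0271
finger_force: 59.4
t 19.6 pos [0.539  0.2432 0.3153] rot [-3.142 -0.    -3.063] F [-0.3  0.5 -1.5] w 0.0271 ff 59.41727936267853
scene probe 0.72 [0.5368 0.2447 0.1086]
scene probe 0.64 [ 0.5342 -0.3032 -0.0017]
scene probe 0.59 [ 0.5044 -0.0726 -0.0029]
scene band 0.97 [ 0.5061 -0.0731  0.0476]
scene band 0.96 [ 0.4174 -0.1853  0.0588]
scene band 0.92 [0.5366 0.2469 0.1633]
scene guide_mouth 0.94 [0.5437 0.2457 0.0871]
scene 380.6423220912222 157.02972178382328
crop origin 353 129 scale 4.75
top probe 0.77 [ 0.4144 -0.1867  0.0035]
top probe 0.72 [ 0.5356 -0.3011  0.0012]
top probe 0.54 [0.5361 0.2461 0.1077]
top band 0.73 [ 0.5377 -0.3042  0.0515]
top band 0.66 [0.5353 0.2437 0.1051]
top band 0.64 [ 0.4112 -0.1931  0.0523]
top guide_mouth 0.81 [0.536  0.2434 0.089 ]
top guide_mouth 0.55 [0.5391 0.2461 0.1081]
top 160.1128304999573 226.1927400099245
crop origin 144 210 scale 8.3125
wrist band 0.58 [0.5388 0.2392 0.1664]
wrist guide_mouth 0.76 [0.5372 0.2429 0.0904]
wrist guide_mouth 0.45 [ 0.5417  0.1977 -0.0042]
wrist 282.8777744334439 189.80805003462473
crop origin 223 130 scale 2.216666666666667
```

View pics/c7.png

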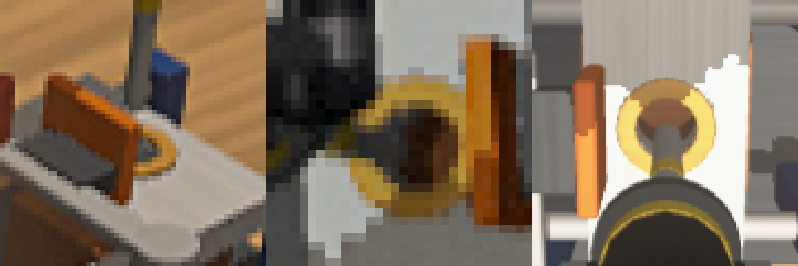

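The wrist crop shows the stem at crop x≈666 against the ring centre at x≈667, so it is well centred sideways. I'll fit the ring and the stem tip by back-projection to settle the other axis.

```bash
cat > ring.py <<'E'
from lat import *
s=st(); p=bot.grab_frame('wrist'); im=np.ascontiguousarray(p['img'])
T=np.array(p['tool_from_camera']);R=Ro.from_euler('xyz',s['tool_rot']).as_matrix();M=R@T[:3,:3];o=np.array(s['position'])+R@T[:3,3];Ki=np.linalg.inv(np.array(p['intrinsics']))
def bp(px,z):
    d=(M@Ki@np.c_[px,np.ones(len(px))].T).T; return (o+d*((z-o[2])/d[:,2])[:,None])[:,:2]
hsv=cv2.cvtColor(im,cv2.COLOR_RGB2HSV)
x=np.linalg.inv(Ki)@(M.T@(np.append(W((0,45)),.088)-o)); c=x[:2]/x[2]
v0,v1,u0,u1=int(c[1]-35),int(c[1]+35),int(c[0]-32),int(c[0]+32)
br=np.zeros(im.shape[:2],np.uint8); roi=hsv[v0:v1,u0:u1]
br[v0:v1,u0:u1]=((roi[:,:,0]>17)&(roi[:,:,0]<32)&(roi[:,:,1]>90))
n,l,a,_=cv2.connectedComponentsWithStats(br); k=1+np.argmax(a[1:,4]); br=l==k
vs,us=np.nonzero(br); P=bp(np.c_[us,vs],.088)
# circle fit of outer edge: extreme points of each direction
c0=W((0,45)); 
for it in range(5):
    d=P-c0; an=np.arctan2(d[:,1],d[:,0]); r=np.hypot(*d.T); E=[]
    for b in np.arange(-np.pi,np.pi,.15):
        m=(an>b)&(an<b+.15)&(r<.024)
        if m.sum()>3: E.append(P[m][np.argmax(r[m])])
    E=np.array(E); f=least_squares(lambda q:np.hypot(*(E-q[:2]).T)-q[2],[*c0,.02],loss='soft_l1',f_scale=.001).x; c0=f[:2]
print('mouth by ring',np.round(f,4),'n',len(E),'geom',np.round(W((0,45)),4))
zt=s['position'][2]-.2085; x=np.linalg.inv(Ki)@(M.T@(np.append(s['position'][:2],zt)-o)); tc=x[:2]/x[2]
print('expected tip px',tc,'mouth px',c)
for v in range(int(tc[1])-14,int(tc[1])+14,2): print(v,[tuple(hsv[v,u][1:]) for u in range(int(tc[0])-9,int(tc[0])+10,3)])
cv2.imwrite('pics/ring.png',cv2.resize(im[v0:v1,u0:u1,::-1],None,fx=8,fy=8,interpolation=cv2.INTER_NEAREST)); print(u0,v0)
# px shift per mm
for dx in ([.001,0],[0,.001]):
    y=np.linalg.inv(Ki)@(M.T@(np.append(np.array(s['position'][:2])+dx,zt)-o)); print(dx,y[:2]/y[2]-tc)
E
python3 ring.py | sed 's/np.uint8//g'
```

```text
t 20.2 pos [0.5389 0.2431 0.3149] rot [-3.142 -0.    -3.063] F [ 0.  -0.3 -1.4] w 0.0267 ff 59.41721498966217
mouth by ring [0.539  0.2438 0.0191] n 33 geom [0.5396 0.2437]
expected tip px [282.28150227 192.4298009 ] mouth px [282.90144846 188.20643781]
178 [((140), (160)), ((131), (134)), ((130), (135)), ((130), (135)), ((130), (135)), ((129), (134)), ((130), (133))]
180 [((132), (137)), ((131), (136)), ((131), (136)), ((130), (135)), ((131), (136)), ((129), (136)), ((129), (134))]
182 [((131), (134)), ((131), (134)), ((131), (134)), ((131), (134)), ((130), (135)), ((128), (133)), ((129), (134))]
184 [((124), (113)), ((131), (128)), ((129), (128)), ((128), (129)), ((128), (129)), ((128), (129)), ((128), (129))]
186 [((112), (91)), ((125), (116)), ((127), (124)), ((45), (108)), ((48), (112)), ((123), (124)), ((110), (95))]
188 [((110), (93)), ((109), (91)), ((45), (101)), ((31), (106)), ((28), (110)), ((38), (108)), ((103), (87))]
190 [((85), (96)), ((110), (93)), ((31), (99)), ((31), (106)), ((30), (110)), ((30), (110)), ((106), (87))]
192 [((31), (115)), ((108), (92)), ((33), (101)), ((31), (106)), ((30), (110)), ((28), (110)), ((80), (96))]
194 [((31), (122)), ((38), (115)), ((35), (101)), ((33), (107)), ((30), (110)), ((30), (110)), ((33), (109))]
196 [((73), (137)), ((28), (117)), ((30), (101)), ((31), (106)), ((30), (110)), ((30), (110)), ((31), (108))]
198 [((142), (231)), ((39), (123)), ((33), (102)), ((31), (106)), ((32), (111)), ((30), (110)), ((113), (163))]
200 [((132), (248)), ((144), (229)), ((33), (102)), ((84), (115)), ((68), (116)), ((30), (109)), ((139), (239))]
202 [((133), (248)), ((133), (229)), ((132), (120)), ((147), (130)), ((151), (135)), ((109), (124)), ((132), (245))]
204 [((134), (248)), ((135), (211)), ((147), (123)), ((149), (130)), ((152), (134)), ((150), (134)), ((134), (244))]
250 153
[0.001, 0] [-0.09529235  1.18613649]
[0, 0.001] [1.2213246  0.09263469]
```

View pics/ring.png

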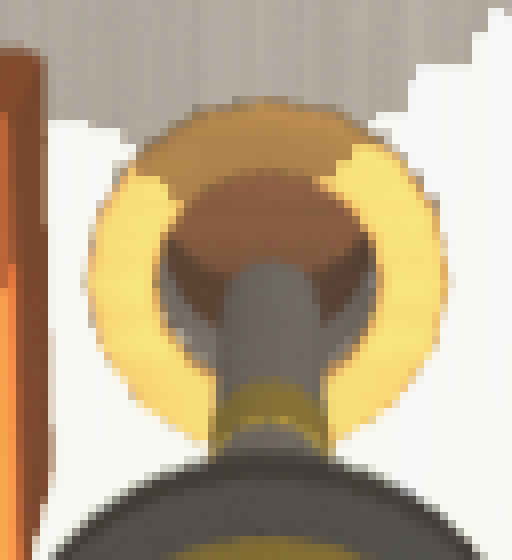

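The tip's far edge is at zoom y≈258 and its centre at x≈276, against a ring centre at x≈268. The tip therefore sits about 1.8 mm towards -x and 1 mm towards +y of the bush axis. I'll correct that and descend in stages.

```bash
python3 -m jog '[[[-1.8,-1,0,0,0,0,0],[0,0,8,0,0,0,0],[0,0,8,0,0,0,0],[0,0,0,0,0,0,0],[0,0,0,0,0,0,0]]]' |egrep 'pos|rot|force|grip'
sed -i 's/ring.png/ring2.png/' ring.py; python3 ring.py | grep -v '^[12]..'
python3 - <<'E'
from h import *
for c in ('scene','top','wrist'): look(c,['probe','band','guide_mouth'])
E
```

```text
position: [0.5407, 0.2422, 0.2985]
tool_rot: [-3.141, -0.001, -3.063]
force: [-0.6, -1.2, -1.7]
grip_width: 0.0271
finger_force: 59.4
t 20.75 pos [0.5407 0.2422 0.2985] rot [-3.141e+00 -1.000e-03 -3.063e+00] F [-0.6 -1.2 -1.7] w 0.0271 ff 59.41767990589142
mouth by ring [0.5386 0.2437 0.0191] n 30 geom [0.5396 0.2437]
expected tip px [282.3532161  192.59807512] mouth px [284.27289626 190.8760428 ]
[0.001, 0] [-0.09545937  1.18600219]
[0, 0.001] [1.2211467  0.09281536]
scene probe 0.88 [ 0.5319 -0.3027 -0.0033]
scene probe 0.65 [ 0.5054 -0.0722 -0.001 ]
scene probe 0.62 [0.5382 0.2448 0.0902]
scene band 0.92 [ 0.5073 -0.074   0.0458]
scene band 0.9 [ 0.416  -0.1855  0.0584]
scene band 0.84 [ 0.5356 -0.3074  0.0556]
scene guide_mouth 0.59 [0.5402 0.2426 0.0856]
top probe 0.88 [ 0.5342 -0.3029 -0.0055]
top probe 0.71 [ 4.129e-01 -1.879e-01  4.000e-04]
top probe 0.66 [ 0.5062 -0.0706  0.0019]
top band 0.59 [ 0.4136 -0.1919  0.0585]
top band 0.57 [0.5347 0.2407 0.1546]
top band 0.52 [ 0.5367 -0.3036  0.0519]
top guide_mouth 0.78 [0.5388 0.245  0.0863]
wrist probe 0.69 [0.5429 0.2423 0.0952]
wrist band 0.86 [0.5418 0.2418 0.152 ]
wrist guide_mouth 0.8 [0.5395 0.2424 0.0892]
```

View pics/ring2.png

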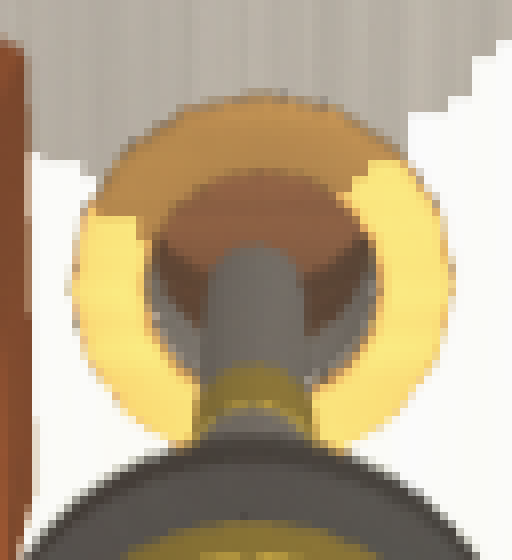

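With the tip nearly at mouth height, the ring centre is at zoom (262, 279) and the tip centre at about (257, 289). That is within about 1 mm. I'll trim it and lower the rest of the way.

```bash
python3 -m jog '[[[0.8,0.5,0,0,0,0,0],[0,0,6,0,0,0,0],[0,0,8,0,0,0,0],[0,0,8,0,0,0,0],[0,0,8,0,0,0,0]]]' |egrep 'pos|rot|force|grip'
python3 -m jog '[[[0,0,8,0,0,0,0],[0,0,8,0,0,0,0],[0,0,6,0,0,0,0],[0,0,4,0,0,0,0],[0,0,0,0,0,0,0]]]' |egrep 'pos|rot|force|grip'
python3 - <<'E'
from lat import *
s=st()
p=bot.grab_frame('wrist')
for c in ('scene','top','wrist'):
    p=look(c,['band','guide_mouth','latch_knob'],c+'9.png')
    if c=='scene': a=p['img'][125:185,350:410,::-1]
    if c=='wrist': b=p['img'][140:230,240:330,::-1]
cv2.imwrite('pics/c9.png',np.hstack([cv2.resize(i,(400,400),interpolation=cv2.INTER_NEAREST) for i in (a,b)]))
E
```

```text
position: [0.5398, 0.2426, 0.2679]
tool_rot: [-3.141, -0.001, -3.063]
force: [-0.3, -0.4, -1.5]
grip_width: 0.0268
finger_force: 59.4
position: [0.5398, 0.2426, 0.2423]
tool_rot: [-3.141, -0.001, -3.063]
force: [-0.5, 0.5, -0.5]
grip_width: 0.0268
finger_force: 59.4
t 22.4 pos [0.5398 0.2426 0.2423] rot [-3.141e+00 -1.000e-03 -3.063e+00] F [-0.5  0.5 -0.5] w 0.0268 ff 59.41764950752258
scene band 0.82 [0.5366 0.2462 0.0946]
scene band 0.82 [ 0.4154 -0.1884  0.055 ]
scene band 0.81 [ 0.5053 -0.0734  0.0485]
scene latch_knob 0.64 [0.5153 0.1891 0.1306]
top band 0.72 [ 0.4086 -0.1888  0.0555]
top band 0.57 [0.5369 0.2437 0.0943]
top band 0.57 [ 0.5371 -0.3063  0.0495]
top guide_mouth 0.87 [0.54   0.2395 0.09  ]
wrist band 0.74 [0.5434 0.2416 0.0957]
wrist latch_knob 0.59 [0.5181 0.1851 0.1281]
```

View pics/c9.png

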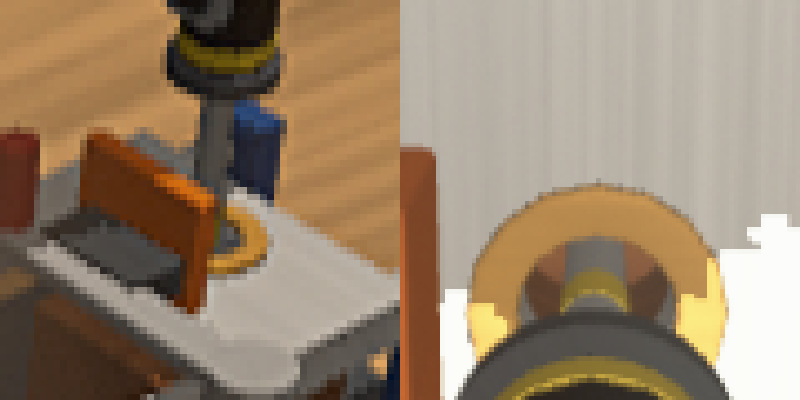

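The probe is inside the bush with the stem central: stem at crop x≈595 against the ring at x≈597. Band height needs checking, because the network says about 6 mm high and my geometry says about 2 mm. I'll compute it from the band-edge rows in the wrist view.

```bash
cat > band.py <<'E'
from lat import *
s=st(); p=bot.grab_frame('wrist'); im=np.ascontiguousarray(p['img'])
T=np.array(p['tool_from_camera']);K=np.array(p['intrinsics'])
def row(tx,tz,ty=0.001):
    X=np.linalg.inv(T)@[tx,ty,tz,1]; x=K@X[:3]; return x[1]/x[2]
# tool frame: x = -world x, z down; probe axis at tool (a,0), tip at depth L
rows={0:185.1,49:199.8,61:205.1}
f=least_squares(lambda q:[row(q[0]+.005,q[1]-h/1000)-r for h,r in rows.items()],[0.,.208])
print('axis tool x, tip depth',f.x,f.fun)
for L in (.203,.208): 
    g=least_squares(lambda q:[row(q[0]+.005,L-h/1000)-r for h,r in rows.items()],[0.]); print(L,g.x,g.fun)
hsv=cv2.cvtColor(im,cv2.COLOR_RGB2HSV)
for v in range(192,214): print(v,hsv[v,281:288].mean(0).astype(int))
E
python3 band.py
```

```text
t 23.05 pos [0.5399 0.2427 0.2429] rot [-3.142  0.    -3.063] F [-0.2  0.2 -1.9] w 0.027 ff 59.41636025905609
axis tool x, tip depth [-0.00060398  0.21663568] [-0.10514726  0.37634651 -0.27458747]
0.203 [0.00296692] [-0.77297984  0.49536569  0.14803684]
0.208 [0.00165676] [-0.51947483  0.45118179 -0.01191306]
192 [ 17 145 176]
193 [ 16  93 136]
194 [ 16  37 113]
195 [ 17  28 111]
196 [ 17  28 111]
197 [ 16  28 111]
198 [ 17  28 111]
199 [ 15  28 111]
200 [ 20  77 120]
201 [ 22 138 133]
202 [ 22 157 137]
203 [ 22 158 137]
204 [ 22 158 138]
205 [ 23 155 157]
206 [ 21  88 135]
207 [ 18  37 114]
208 [ 16  29 111]
209 [17 28 87]
210 [15 33 68]
211 [14 32 65]
212 [13 31 68]
213 [13 22 81]
```

The stand geometry puts the band at about 0.090 m. The network read it higher because the bush hides the band's lower half. Lowering 2.5 mm satisfies both estimates.

```bash
python3 -m jog '[[[0,0,1.5,0,0,0,0],[0,0,1,0,0,0,0],[0,0,0,0,0,0,0],[0,0,0,0,0,0,0],[0,0,0,0,0,0,0]]]'
python3 - <<'E'
from h import *
s=st(); print(np.abs(s['qd']).max())
for c in ('scene','top','wrist'): look(c,['band','latch_knob'])
E
```

```text
clock: 23.6
position: [0.5399, 0.2427, 0.2404]
tool_rot: [-3.142, -0.0, -3.063]
force: [0.1, -0.3, -0.6]
grip_width: 0.0262
finger_force: 59.4
t 23.6 pos [0.5399 0.2427 0.2404] rot [-3.142 -0.    -3.063] F [ 0.1 -0.3 -0.6] w 0.0262 ff 59.41742777824402
0.0011336619262740583
scene band 0.96 [0.5387 0.246  0.0889]
scene band 0.77 [ 0.5039 -0.0745  0.0467]
scene band 0.57 [ 0.416  -0.1834  0.0576]
scene latch_knob 0.87 [0.5131 0.1866 0.1308]
scene latch_knob 0.51 [0.5377 0.2151 0.1251]
top band 0.61 [ 0.4135 -0.1925  0.0577]
top band 0.58 [0.536  0.2424 0.0925]
top band 0.54 [ 0.5384 -0.3032  0.0535]
top latch_knob 0.85 [0.515  0.1902 0.134 ]
wrist band 0.74 [0.5414 0.2417 0.0898]
wrist latch_knob 0.81 [0.5135 0.1841 0.1258]
wrist latch_knob 0.17 [0.4366 0.0127 0.0025]
```

```bash
python3 -c "
from workcell import bot
print(bot.job_done())"
```

```text
the job is handed in; nothing more can be done
None
```

The job is handed in at about 24 s on the robot's clock: carriage home, latch fully over, and the probe held still and upright in the bush, within about 1.5 mm of centre and with its band within about 2 mm of the mouth by my measurements; no verdict came back.

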